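# Find and mark the balance point of a ballasted beam

### The job

Find the balance point of the aluminium beam, which has a weight hidden inside it: push it gently lengthwise over the fulcrum of its stand, without lifting it off, until its low tail comes up and it rides level on the fulcrum alone. Then set the orange saddle marker astride the beam, right over the fulcrum, and leave the beam balanced with the marker on it. Do not lean on the fulcrum, and leave the bottle, beaker and sample cups where they are.

Things in the scene. Friction and masses are not known exactly. Their poses are not given: they have to be found in the camera images.
- stand: Grey balance stand, fixed; base 70 x 220 mm, 12 mm high, long along its own y. Origin on the bench straight below the fulcrum, z up; +y is the tail side. Two forks on it guide the beam between cheeks 24 mm apart, 18 mm long along y, that rise to 60 mm above the bench.
- rear_pin (a point): Top of the steel cross pin in the rear fork, 92 mm to the tail (+y) side of the fulcrum, 46 mm above the bench and so 4 mm lower than the fulcrum. The beam's tail part rests on it at first.
- front_pin (a point): Top of the cross pin in the front fork, 65 mm to the nose (-y) side of the fulcrum, also 4 mm lower than it. A beam pushed too far tips nose down on to it (about 3.8 degrees) and must come back.
- fulcrum: Steel fulcrum block in the middle of the stand. Origin: the centre of its crown, 50 mm above the bench; axes as the stand's. The crown is flat, 10 mm wide along y and 34 mm along x, without cheeks. The beam rides level while its balance point is over the crown.
- beam: Closed aluminium box section, 20 mm wide (x), 260 mm long (y), 22 mm high (z), black end plugs, about 0.4 kg. Origin: centre of its underside; +y to its tail. It lies across the fulcrum between the cheeks of both forks, at first with its centre 42 to 55 mm to the tail side and tail down by 2.6 degrees. The balance point lies unseen, within 28 mm of the origin along y.
- beam_tail (a point): Centre of the beam's tail end face, 11 mm above its underside. Pushed here towards the stand's -y, by 14 to 83 mm from the start, the beam comes to balance and its tail rises off the rear pin. It slides with 1 to 8 N. A finger pressed on the end face holds it down by friction: back off a little to let it tip, which it does slowly near balance.
- marker: Loose orange saddle marker, 30 g, standing on two legs. Origin: centre between the foot ends, z up. Legs 4 mm thick, 18 mm deep along y, 25 mm apart inside (along x), 18 mm high under the bridge. Bridge top at 23 mm; the grip tab on it, 22 mm (x) by 8 mm (y), reaches up to 51 mm. Seated on the beam, its origin is 4 mm above the beam's underside, its y along the beam.
- beaker: Bystander: clear 100 ml beaker, 59 mm across, 82 mm high; origin at the centre of its foot.
- bottle_amber: Bystander: amber dropper bottle with white cap, 30 mm across, 78 mm high; origin at the centre of its foot.
- cup_red: Bystander: small sample cup with red lid, 35 x 43 x 24 mm; origin at the centre of its foot.
- cup_blue: Bystander: small sample cup with blue lid, 35 x 43 x 24 mm; origin at the centre of its foot.
Things that resemble listed ones, but are neither listed nor needed, are in the scene too. There is more than one size of the marker; the job needs the smaller.

How it is judged (in metres and radians):
On the way:
1. the beam has been slid until it rides level on the fulcrum (angle between beam's own z axis and vertical below 0.018 rad), for 0.3 s.
At the end, for the whole second after the job is handed in: The beam lies at rest and level (within about 1.1 degrees) on the fulcrum alone, clear of both pins, and the marker is seated fully down astride it with its middle within 5 mm of the fulcrum's middle, released (angle between beam's own z axis and vertical below 0.02 rad and z of beam in the frame of fulcrum between -0.003 and 0.003 m and contact force between beam and fulcrum above 1.5 N and linear speed of each of beam, marker below 0.01 m/s and angular speed of beam below 0.05 rad/s and y of marker in the frame of fulcrum between -0.005 and 0.005 m and x of marker in the frame of beam between -0.004 and 0.004 m and z of marker in the frame of beam between 0.002 and 0.006 m and angle between the z axis of marker and the z axis of beam, either way round below 0.1 rad); the robot touches nothing.
It fails at once if the beam is lifted off its stand (z of beam in the frame of fulcrum above 0.01 m).
It fails at once if the fulcrum is leaned on: more than 20 N between beam and fulcrum (contact force between beam and fulcrum above 20 N).
It fails at once if a bystander is moved by more than 15 mm (distance of any of beaker, bottle_amber, cup_red, cup_blue from where it was at the start of the episode above 0.015 m).
It also fails if it takes over 72 s, if anything falls off the work surface, if the arm or the gripper's body presses on something with over 40 N, if the wrist force passes 120 N, or if a joint passes its speed limit or range.

### The arm

A 6-joint arm with a two-finger parallel gripper is mounted at the origin on a cart in front of the work surface, level with it; the furniture and walls round the work are solid. World frame = base frame: x ahead of the robot, y to its left, z up, the work surface at z = 0. Lengths are in mm, angles in rad, forces in N, time in s.
With the tool pointing down it reaches from about 300 to 1000 mm from the base axis. Payload 5.1 kg.
Tool frame: the origin (TCP) lies midway between the tips of the shut fingers; the grasp point (between the pads) lies 19 mm behind it; z points along the fingers, y is the line along which they close (so a half turn about z gives the same grasp; the last joint's range is limited). The gripper opens to 95 mm and grips with 3 to 60 N. Pads are 20 mm wide; open, the fingers measure 119 mm over their backs; the gripper's body (75 mm by 180 mm) begins 59 mm behind the grasp point.
Start: joints at [1.116, 0.124, 1.65, -0, 1.367, -0.083], TCP at [236.16, 605.568, 214.656] pointing down, gripper open.
Joint ranges: [-2.61, 2.61], [-1.02, 2.33], [0.03, 2.71], [-1.35, 4.49], [0.32, 2.68], [-2.91, 2.91]. Speed limits (rad/s): [2.57, 2.57, 3.14, 3.14, 3.14, 3.14].

### API

Orientations are given as a rotation vector (axis times angle).
In Python, from plant import sense, camera, camera_info, close_job, regions_of gives the robot as it stands.
- The arm moves only by the tool apply_moves, never from a script. Its argument "targets" is a list of rows, each a list of 7 numbers: the turn, a rotation vector about the tool's x, y, z each as a share of 180 degrees, from -1 to 1, then the shift along the tool's x, y, z each as a share of 0.2 m, from -1 to 1, then the opening, from 0 (shut) to 1 (fully open). A call has 1 to 12 rows; each row is the pose to reach, as a shift and turn from the pose commanded when the call began, along the tool's axes at that moment, turning the shorter way round; what a row does not reach only later rows make up. A row lasts 1/10 s, in which the tool goes at most 50 mm and 8.59 degrees, less where a joint would pass 70% of its speed; a pose out of reach is approached as far as the arm can. A call with a number of a shift or a turn outside -1 to 1 is refused whole. A call with a gripper value outside its range is refused whole. The fingers move at their own pace and stop on an object; "force" is the grip in N (left out, the last holds). Time passes only in rows, so rows that repeat a pose let the fingers close. It gives the time, the measured TCP pose, the force, the opening and the grip force at its end, in the units of the state.
- sense(): the state, without advancing time (a new reading comes with each control period).
- camera(name): name is "side" or "top"; returns the picture (420x560x3 uint8, red, green, blue); there is no depth.
- camera_info(name): a dict with "mtx" (3x3 intrinsics, pixels), "D" ([k1, k2, p1, p2, k3] as OpenCV has them; the pictures are not rectified), "view" (4x4, takes a point from world to camera coordinates). Camera axes: x right, y down, z forward; pixel columns grow to the right and rows downward; lengths in mm; the calibration is good to about 2 mm. A picture is of the moment at which its call begins. camera_info takes no time and is no camera call.
- close_job(): hands the job in; it is judged then, once.
Trained networks look in the newest picture that a camera, given by its name, has taken for a name from the list of things; names that differ only in an ending like _2 or _b are one class to them, and where a whole thing is asked for, a point or a joint stands for the part that bears it (a point fixed in the world has none). Each returns a list of dicts, best first, with "score" (0 to 1); they miss things now and then, are a little off and sometimes report something else, mostly with a low value. They report only what shows in the picture. A call takes as long as a camera call. They do not tell look-alikes from the thing itself.
- regions_of(camera, target): "pixels" (420x560 bool, what is visible of it) and "rect" ([left, top, right, bottom] in pixels, round what is visible of it).
The state is a dict: "t": time; "joints": joint angles; "qd": joint speeds; "joint_torque": joint torques, N m; "tool_pos": TCP position; "eef_rot": TCP orientation; "wrist_force": force on the tool from outside, world axes, zero at the start; "torque": the same for the moment, N m; "opening": opening from 0.0 (shut) to 1.0 (fully open); "finger_force": force on a finger pad.
Only numpy, scipy, OpenCV 4.12 (cv2) and the standard library are available. Lean on these libraries where they do the work, as an engineer would, in place of code of your own. Each camera call takes 0.05 s, during which the arm holds its last target. There are 200 camera calls.

## Working session

There is one attempt and no reset: what is moved stays moved. The work goes in short steps, Python scripts to look and compute and a tool call to move; the robot and the scene stay as the last step left them, time stands still between calls to the robot, and variables do not carry over. Pictures are saved under pics/ and viewed, at most 10 in all, crops included, and the job is handed in when it is done.

Besides the shell and the picture viewer there is one more tool, called after "Request:" as name(argument=value, ...) on one line, values as JSON. apply_moves: Moves the arm, as the interface text tells. Shift numbers are shares of 0.2 m and turn numbers shares of 180 degrees, none past 1 either way. Its arguments: {"type":"object","properties":{"targets":{"type":"array","items":{"type":"array","items":{"type":"number"}}},"force":{"type":"number"}},"required":["targets"]}

```bash
mkdir -p pics; ls; python3 - <<'E'
from plant import *
import cv2,numpy as np
for c in("side","top"):
    im=camera(c); cv2.imwrite(f"pics/{c}0.png",im[:,:,::-1])
    i=camera_info(c); print(c,np.round(i["mtx"],1).tolist(),np.round(i["D"],4),np.round(i["view"],4).tolist())
    for t in("beam","marker","stand","fulcrum","beaker","bottle_amber","cup_red","cup_blue"):
        print(t,[(round(float(r["score"]),2),[int(v) for v in r["rect"]]) for r in regions_of(c,t)])
print(sense())
E
```

```text
pics
side [[497.5, 0.0, 278.1], [0.0, 497.5, 205.3], [0.0, 0.0, 1.0]] [-0.0282  0.      0.      0.      0.    ] [[0.8388, -0.5443, 0.0094, -588.8266], [-0.2141, -0.3457, -0.9136, 110.0517], [0.5005, 0.7644, -0.4065, 773.1621], [0.0, 0.0, 0.0, 1.0]]
beam [(0.85, [206, 192, 325, 246]), (0.61, [191, 273, 215, 296]), (0.29, [309, 205, 320, 227])]
marker [(0.8, [286, 174, 305, 212]), (0.74, [307, 205, 321, 227])]
stand [(0.96, [220, 212, 340, 280])]
fulcrum [(0.94, [270, 232, 298, 256])]
beaker [(0.93, [373, 203, 414, 260]), (0.57, [135, 230, 157, 248]), (0.21, [267, 237, 298, 257])]
bottle_amber [(0.81, [358, 182, 375, 221])]
cup_red [(0.62, [140, 231, 158, 246]), (0.15, [357, 181, 376, 221])]
cup_blue [(0.74, [188, 271, 215, 294])]
top [[494.6, 0.0, 283.5], [0.0, 494.6, 205.2], [0.0, 0.0, 1.0]] [0. 0. 0. 0. 0.] [[0.0194, -0.9997, 0.0113, -216.8336], [-0.987, -0.021, -0.1593, 559.3106], [0.1595, -0.0081, -0.9872, 1090.331], [0.0, 0.0, 0.0, 1.0]]
beam [(0.72, [228, 203, 340, 238])]
marker [(0.76, [235, 152, 255, 175]), (0.41, [281, 174, 292, 185]), (0.19, [251, 192, 347, 243])]
stand [(0.
[... 173 characters left out ...]
, [307, 276, 323, 296])]
{'t': 0.9, 'joints': array([ 1.11636984e+00,  1.23780292e-01,  1.65029992e+00, -2.37375605e-05,
        1.36749783e+00, -8.26207553e-02]), 'qd': array([ 0.0008386 , -0.00253371,  0.00051748,  0.00137105, -0.00015432,
       -0.0001312 ]), 'joint_torque': array([ 1.85936151e-03, -4.17579532e+01, -3.60240948e+01,  7.77283916e-02,
        4.26391710e-02,  2.79993948e-06]), 'tool_pos': array([236.18483236, 605.55894828, 214.66902678]), 'eef_rot': array([5.80660621e-01, 3.08743785e+00, 1.24369711e-05]), 'wrist_force': array([-0.06677054,  0.89963392, -0.21137119]), 'torque': array([ 0.01070019, -0.04150756,  0.00684817]), 'finger_force': 0.0, 'opening': 0.998082622455526}
```

```bash
python3 - <<'E'
import cv2,numpy as np
a=cv2.imread("pics/side0.png")[165:305,130:430]; b=cv2.imread("pics/top0.png")[110:310,215:375]
cv2.imwrite("pics/a.png",cv2.resize(a,None,fx=2.66,fy=2.66,interpolation=cv2.INTER_CUBIC))
cv2.imwrite("pics/b.png",cv2.resize(b,None,fx=3,fy=3,interpolation=cv2.INTER_CUBIC))
E
```

```text
(no output)
```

View pics/a.png

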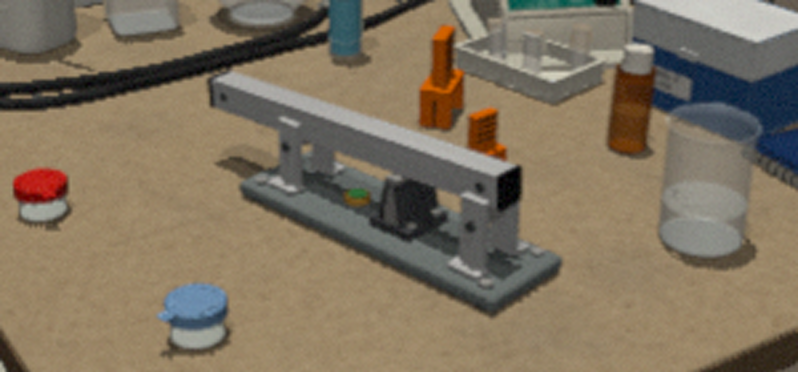

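View pics/b.png

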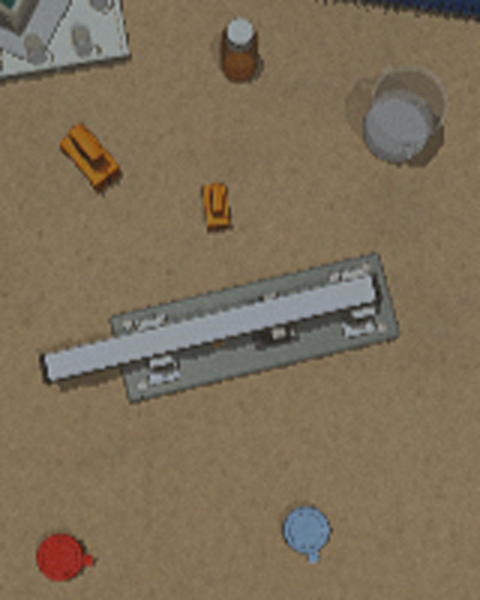

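```bash
python3 - <<'E'
import cv2,numpy as np
a=cv2.imread("pics/side0.png")[185:285,205:338]; b=cv2.imread("pics/top0.png")[165:250,222:352]
cv2.imwrite("pics/a6.png",cv2.resize(a,None,fx=6,fy=6,interpolation=cv2.INTER_CUBIC))
cv2.imwrite("pics/b6.png",cv2.resize(b,None,fx=6,fy=6,interpolation=cv2.INTER_CUBIC))
E
```

```text
(no output)
```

View pics/a6.png

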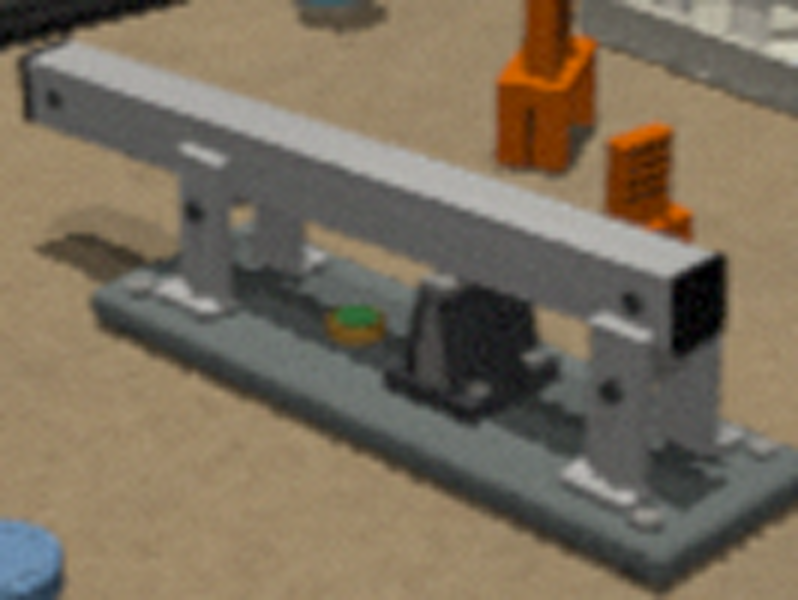

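View pics/b6.png

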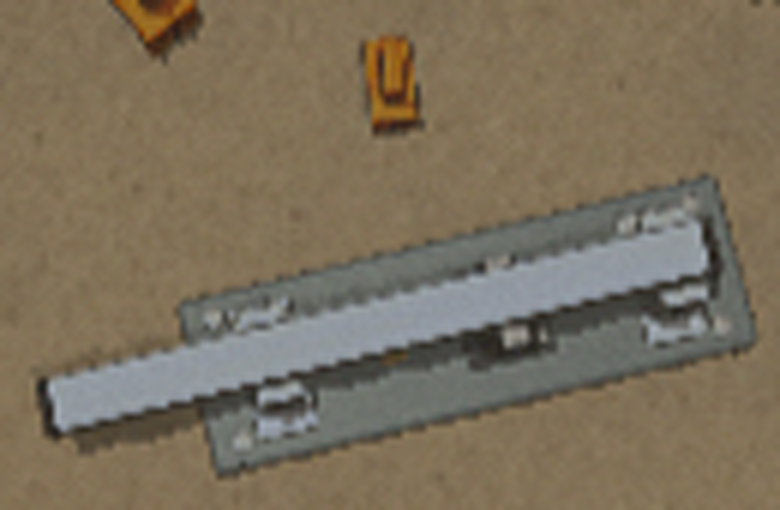

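```bash
cat > h.py <<'E'
import numpy as np,cv2
from plant import *
from scipy.optimize import least_squares
def proj(c,P):
    i=camera_info(c);V=np.array(i["view"]);P=np.atleast_2d(np.array(P,float))
    r,_=cv2.Rodrigues(V[:3,:3])
    return cv2.projectPoints(P,r,V[:3,3],np.array(i["mtx"]),np.array(i["D"],float))[0][:,0]
def crop(p,o,f=6): return (np.array(p,float)+.5)/f-.5+np.array(o)
def Rz(a): return np.array([[np.cos(a),-np.sin(a),0],[np.sin(a),np.cos(a),0],[0,0,1]])
def frame(p,L): return np.array(L,float)@Rz(p[2]).T+[p[0],p[1],0]
def beamL(s,e,tilt,B): # beam pts -> stand coords; s centre y, e lateral
    B=np.array(B,float);y0=5*np.sign(tilt);c,S=np.cos(tilt),np.sin(tilt)
    y=B[:,1]+s-y0;z=B[:,2]
    return np.c_[B[:,0]+e, y0+y*c-(-z)*S*1.0, 50-y*S+z*c]
E
cat > fit.py <<'E'
from h import *
T=(222,165);S=(205,185)
st_t=([(180,303),(712,178),(755,345),(220,475),(515,337),(498,262),(283,392),(685,296)])
st_s=([(97,300),(660,560),(437,279),(204,156),(622,327)])
def st(d): 
    A=[35,d+110,12];B=[35,d-110,12];C=[-35,d-110,12];D=[-35,d+110,12]
    return [A,B,C,D,[-13.5,0,50],[13.5,0,50],[-14,92,60],[-14,-65,60]],[D,C,[-17,0,50],[-14,92,60],[-14,-65,60]]
def f(p):
    a,b=st(p[3]);return np.r_[(proj("top",frame(p,a))-crop(st_t,T)).ravel(),(proj("side",frame(p,b))-crop(st_s,S)).ravel()]
r=least_squares(f,[480,200,.23,13],x_scale=[10,10,.1,10],loss="soft_l1");p=r.x;print("stand",p.round(3));print(f(p).reshape(-1,2).round(1).tolist())
bt=[(716,225),(44,380),(55,435)];bs=[(672,278),(722,257),(672,355),(722,330),(24,60),(27,118)]
BT=[[10,-130,22],[10,130,22],[-10,130,22]];BS=[[-10,-130,22],[10,-130,22],[-10,-130,0],[10,-130,0],[-10,130,22],[-10,130,0]]
ti=np.radians(2.6)
def g(q):return np.r_[(proj("top",frame(p,beamL(*q,ti,BT)))-crop(bt,T)).ravel(),(proj("side",frame(p,beamL(*q,ti,BS)))-crop(bs,S)).ravel()]
r=least_squares(g,[48,0],loss="soft_l1");print("beam s,e",r.x.round(2));print(g(r.x).reshape(-1,2).round(1).tolist())
print("tail",frame(p,beamL(*r.x,ti,[[0,130,11]])))
mt=[(375,132),(418,125),(394,68)];ms=[(640,133)]
def m(q):return np.r_[(proj("top",frame(q,[[-16.5,9,23],[-16.5,-9,23],[0,0,51]]))-crop(mt,T)).ravel(),(proj("side",frame(q,[[0,0,51]]))-crop(ms,S)).ravel()]
r=least_squares(m,[540,200,.1],x_scale=[10,10,.1]);print("marker",r.x.round(3));print(m(r.x).reshape(-1,2).round(1).tolist())
E
python3 fit.py
```

```text
stand [ 5.42412e+02 -2.59020e+02  2.58000e-01  1.34760e+01]
[[-0.1, -0.3], [1.3, -1.0], [1.7, -0.5], [0.0, -0.2], [0.8, -0.5], [0.8, 0.7], [0.2, -0.5], [0.6, -0.7], [-2.6, -2.4], [-0.4, -0.7], [-1.7, 0.4], [-0.5, -1.2], [-0.3, -1.0]]
beam s,e [48.83 -0.89]
[[0.1, -1.3], [-0.5, 0.5], [-0.3, 0.0], [0.7, 0.4], [0.3, -0.3], [0.6, 0.5], [0.1, 0.2], [-1.9, -1.2], [-1.5, 0.1]]
tail [[495.79481653 -86.03481577  53.10303755]]
marker [ 6.3153e+02 -2.1421e+02  5.5000e-02]
[[0.0, -1.1], [0.5, -0.2], [0.6, 0.0], [-1.3, -0.2]]
```

Request:
apply_moves(targets=[[0,0,0,-0.8,-0.88,0,0],[0,0,0,-0.8,-0.88,0,0],[0,0,0,-0.8,-0.88,0,0],[0,0,0,-0.8,-0.88,0,0],[0,0,0,-0.8,-0.88,0,0],[0,0,0,-0.8,-0.88,0,0]], force=20)

```text
t: 1.5
tool_pos: [322.5, 380.4, 214.8]
eef_rot: [0.587, 3.085, -0.0]
wrist_force: [0.7, 0.1, -0.1]
opening: 0.55
finger_force: 0.0
```

Request:
apply_moves(targets=[[0,0,0,-0.8,-0.88,0,0],[0,0,0,-0.8,-0.88,0,0],[0,0,0,-0.8,-0.88,0,0],[0,0,0,-0.8,-0.88,0,0],[0,0,0,-0.8,-0.88,0,0],[0,0,0,-0.8,-0.88,0,0]])

```text
t: 2.1
tool_pos: [407.8, 158.7, 215.0]
eef_rot: [0.589, 3.085, -0.0]
wrist_force: [-0.4, 0.9, 0.2]
opening: 0.045
finger_force: 0.0
```

```bash
cat >> h.py <<'E'
ST=np.array([542.41,-259.02,0.258])
from scipy.spatial.transform import Rotation as Ro
def rel(P,yaw):
    s=sense();R=Ro.from_rotvec(s["eef_rot"]);yt=R.as_matrix()[:,1]
    d=yaw-np.arctan2(yt[1],yt[0]);d=(d+np.pi/2)%np.pi-np.pi/2
    print("t",round(s["t"],2),"tcp",s["tool_pos"].round(1),"open",round(s["opening"],3),"F",s["wrist_force"].round(1),"turn",[0,0,round(-d/np.pi,3)])
    for p in np.atleast_2d(P): print((R.inv().apply(p-s["tool_pos"])/200).round(3).tolist())
def sl(y,z,x=0,p=None): return frame(ST if p is None else p,[[x,y,z]])[0]
E
python3 -c "
from h import *
rel([[488,-57,215],[488,-57,46]],ST[2]+np.pi/2)"
```

```text
t 2.1 tcp [407.8 158.7 215. ] open 0.045 F [-0.4  0.9  0.2] turn [0, 0, np.float64(-0.202)]
[-0.77, -0.855, 0.001]
[-0.769, -0.855, 0.846]
```

Request:
apply_moves(targets=[[0,0,-0.2,-0.77,-0.855,0,0],[0,0,-0.2,-0.77,-0.855,0,0],[0,0,-0.2,-0.77,-0.855,0,0],[0,0,-0.2,-0.77,-0.855,0,0],[0,0,-0.2,-0.77,-0.855,0.2,0],[0,0,-0.2,-0.77,-0.855,0.4,0],[0,0,-0.2,-0.77,-0.855,0.6,0],[0,0,-0.2,-0.77,-0.855,0.75,0],[0,0,-0.2,-0.77,-0.855,0.84,0],[0,0,-0.2,-0.77,-0.855,0.84,0],[0,0,-0.2,-0.77,-0.855,0.84,0]])

```text
t: 3.2
tool_pos: [488.4, -52.9, 47.0]
eef_rot: [-0.404, 3.115, 0.0]
wrist_force: [0.4, -1.0, 0.0]
opening: 0.003
finger_force: 0.0
```

```bash
python3 - <<'E'
from h import *
rel([sl(178.8+12,46)],ST[2]+np.pi/2)
a=camera("side");cv2.imwrite("pics/s1.png",cv2.resize(a[150:290,190:376],None,fx=4.2,fy=4.2,interpolation=cv2.INTER_CUBIC)[:,:,::-1])
E
```

```text
t 3.2 tcp [488.4 -52.9  47. ] open 0.003 F [ 0.4 -1.   0. ] turn [0, 0, np.float64(-0.0)]
[0.002, -0.111, 0.005]
```

View pics/s1.png

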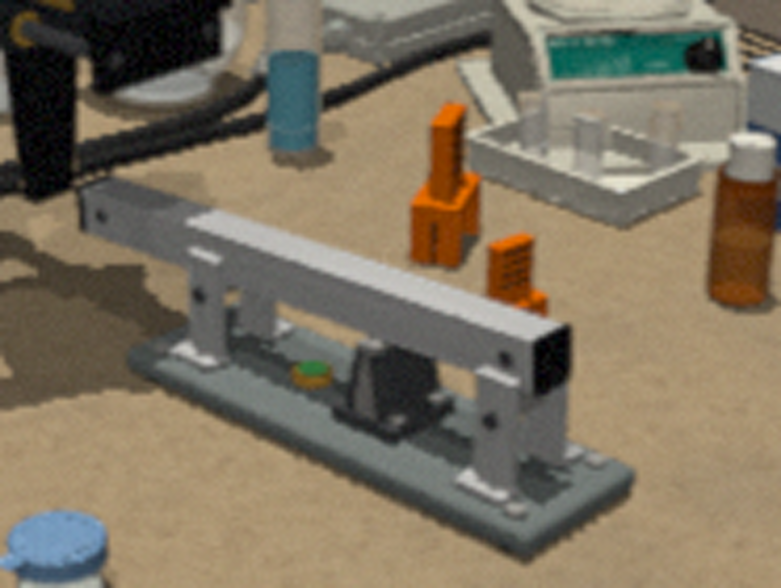

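Request:
apply_moves(targets=[[0,0,0,0,-0.05,0,0],[0,0,0,0,-0.09,0,0],[0,0,0,0,-0.11,0,0],[0,0,0,0,-0.13,0,0],[0,0,0,0,-0.145,0,0],[0,0,0,0,-0.16,0,0],[0,0,0,0,-0.17,0,0],[0,0,0,0,-0.175,0,0],[0,0,0,0,-0.175,0,0]])

```text
t: 4.15
tool_pos: [496.9, -87.4, 47.2]
eef_rot: [-0.401, 3.115, 0.002]
wrist_force: [-1.9, 4.1, 4.2]
opening: 0.002
finger_force: 2.7
```

```bash
cat > tilt.py <<'E'
from h import *
def cloud(s,e,ti):
    B=[[x,y,z] for x in(-10,10) for y in(-130,130) for z in(0,22)]
    h=cv2.convexHull((proj("side",frame(ST,beamL(s,e,ti,B)))*16).round().astype(np.int32))
    m=np.zeros((420,560),np.uint8);cv2.fillConvexPoly(m,h,1,shift=4);return m>0
def run(im=None,save=None):
    im=camera("side");r=regions_of("side","beam");M=r[0]["pixels"]
    s0=sense();sc=(s0["tool_pos"]-[ST[0],ST[1],0])@Rz(ST[2]);pred=sc[1]-12-130
    best=[]
    for ti in np.radians(np.arange(-4,3.1,.4)):
        q=max(((M&c).sum()/(M|c).sum(),s) for s in np.arange(pred-14,pred+5,1.) for c in[cloud(s,-.9,ti)])
        best.append((round(q[0],3),round(np.degrees(ti),1),round(q[1],1)))
    best.sort(reverse=True)
    print("t",s0["t"],"F",s0["wrist_force"].round(1),"sc",sc.round(1),"pred s",pred.round(1),"score",round(r[0]["score"],2),best[:4])
    if save: cv2.imwrite(save,cv2.resize(im[150:290,190:376],None,fx=4.2,fy=4.2,interpolation=cv2.INTER_CUBIC)[:,:,::-1])
import sys
run(save=sys.argv[1] if len(sys.argv)>1 else None)
E
python3 tilt.py
```

```text
t 4.25 F [-1.   4.4  4.2] sc [ -0.3 177.6  47.1] pred s 35.6 score 0.61 [(np.float64(0.871), np.float64(2.8), np.float64(37.6)), (np.float64(0.858), np.float64(2.4), np.float64(34.6)), (np.float64(0.841), np.float64(2.0), np.float64(36.6)), (np.float64(0.826), np.float64(1.6), np.float64(38.6))]
```

Request:
apply_moves(targets=[[0,0,0,0,-0.015,0,0],[0,0,0,0,-0.025,0,0],[0,0,0,0,-0.025,0,0],[0,0,0,0,-0.01,0,0],[0,0,0,0,0.0,0,0],[0,0,0,0,0,0,0],[0,0,0,0,0,0,0]])

```text
t: 4.95
tool_pos: [496.5, -87.9, 46.4]
eef_rot: [0.402, -3.115, 0.001]
wrist_force: [-0.2, 0.3, 0.2]
opening: 0.004
finger_force: 0.0
```

```bash
python3 tilt.py
```

```text
t 5.05 F [0.1 0.2 0.4] sc [ -0.6 177.2  46.5] pred s 35.2 score 0.9 [(np.float64(0.834), np.float64(2.8), np.float64(31.2)), (np.float64(0.833), np.float64(2.4), np.float64(33.2)), (np.float64(0.831), np.float64(2.0), np.float64(33.2)), (np.float64(0.826), np.float64(1.6), np.float64(33.2))]
```

Request:
apply_moves(targets=[[0,0,0,0,-0.025,0,0],[0,0,0,0,-0.04,0,0],[0,0,0,0,-0.05,0,0],[0,0,0,0,-0.05,0,0],[0,0,0,0,-0.035,0,0],[0,0,0,0,-0.025,0,0],[0,0,0,0,-0.025,0,0],[0,0,0,0,-0.025,0,0]])

```text
t: 5.85
tool_pos: [498.0, -92.6, 46.7]
eef_rot: [-0.402, 3.116, -0.001]
wrist_force: [-0.6, 0.2, 0.5]
opening: 0.009
finger_force: 0.0
```

```bash
python3 tilt.py
```

```text
t 5.95 F [-0.6  0.2 -0.1] sc [ -0.5 172.2  46.7] pred s 30.2 score 0.67 [(np.float64(0.882), np.float64(2.8), np.float64(23.2)), (np.float64(0.879), np.float64(2.4), np.float64(26.2)), (np.float64(0.879), np.float64(2.0), np.float64(25.2)), (np.float64(0.866), np.float64(1.6), np.float64(25.2))]
```

```bash
cat > tilt.py <<'E'
from h import *
import sys
from tiltc import cloud
def slopes(M):
    ys,xs=np.nonzero(M);a,b=np.percentile(xs,[8,85]);c=np.arange(int(a)+3,int(b)-3)
    top=np.array([ys[xs==k].min() for k in c]);bot=np.array([ys[xs==k].max() for k in c])
    def fit(v):
        p=np.polyfit(c,v,1)
        for _ in range(4): r=abs(v-np.polyval(p,c));k=r<=max(1,np.percentile(r,75));p=np.polyfit(c[k],v[k],1)
        return p[0]
    return np.array([fit(top),fit(bot),np.polyfit(xs,ys,1)[0]])
def run(save=None):
    im=camera("side");r=regions_of("side","beam");M=r[0]["pixels"].astype(np.uint8)
    n,l,stt,_=cv2.connectedComponentsWithStats(M);M=l==1+np.argmax(stt[1:,4])
    s0=sense();sc=(s0["tool_pos"]-[ST[0],ST[1],0])@Rz(ST[2]);pred=sc[1]-12-130-4
    m=slopes(M);A=np.radians(np.array([-4,-2,0,2,3]));P=np.array([slopes(cloud(pred,-.9,a)) for a in A])
    print("t",s0["t"],"F",s0["wrist_force"].round(1),"tcp y",sc[1].round(1),"score",round(r[0]["score"],2),"tilt est",[round(float(np.degrees(np.polyval(np.polyfit(P[:,i],A,1),m[i]))),2) for i in range(3)],"nose/tail px",np.nonzero(M)[1].max(),np.nonzero(M)[1].min())
    if save: cv2.imwrite(save,cv2.resize(im[150:290,190:376],None,fx=4.2,fy=4.2,interpolation=cv2.INTER_CUBIC)[:,:,::-1])
run(sys.argv[1] if len(sys.argv)>1 else None)
E
cat > tiltc.py <<'E'
from h import *
def cloud(s,e,ti):
    B=[[x,y,z] for x in(-10,10) for y in(-130,130) for z in(0,22)]
    h=cv2.convexHull((proj("side",frame(ST,beamL(s,e,ti,B)))*16).round().astype(np.int32))
    m=np.zeros((420,560),np.uint8);cv2.fillConvexPoly(m,h,1,shift=4);return m>0
E
python3 tilt.py
```

```text
t 6.05 F [-0.   0.  -0.4] tcp y 172.2 score 0.67 tilt est [2.31, 2.39, 2.41] nose/tail px 338 216
```

Request:
apply_moves(targets=[[0,0,0,0,-0.025,0,0],[0,0,0,0,-0.04,0,0],[0,0,0,0,-0.05,0,0],[0,0,0,0,-0.05,0,0],[0,0,0,0,-0.035,0,0],[0,0,0,0,-0.025,0,0],[0,0,0,0,-0.025,0,0],[0,0,0,0,-0.025,0,0]])

```text
t: 6.85
tool_pos: [499.2, -97.5, 46.7]
eef_rot: [-0.402, 3.116, -0.001]
wrist_force: [-0.2, -0.2, -0.2]
opening: -0.0
finger_force: 0.0
```

```bash
python3 tilt.py
```

```text
t 6.95 F [-0.2  0.  -0.3] tcp y 167.2 score 0.84 tilt est [3.21, 2.59, 2.49] nose/tail px 339 218
```

Request:
apply_moves(targets=[[0,0,0,0,-0.025,0,0],[0,0,0,0,-0.035,0,0],[0,0,0,0,-0.045,0,0],[0,0,0,0,-0.045,0,0],[0,0,0,0,-0.03,0,0],[0,0,0,0,-0.02,0,0],[0,0,0,0,-0.02,0,0],[0,0,0,0,-0.02,0,0]])

```text
t: 7.75
tool_pos: [500.2, -101.3, 46.7]
eef_rot: [-0.402, 3.116, -0.001]
wrist_force: [0.6, -0.3, 0.2]
opening: 0.006
finger_force: 0.0
```

```bash
python3 tilt.py
```

```text
t 7.85 F [ 0.2 -0.4 -0.2] tcp y 163.2 score 0.73 tilt est [2.72, 2.4, 2.35] nose/tail px 342 219
```

Request:
apply_moves(targets=[[0,0,0,0,-0.025,0,0],[0,0,0,0,-0.035,0,0],[0,0,0,0,-0.045,0,0],[0,0,0,0,-0.045,0,0],[0,0,0,0,-0.03,0,0],[0,0,0,0,-0.02,0,0],[0,0,0,0,-0.02,0,0],[0,0,0,0,-0.02,0,0]])

```text
t: 8.65
tool_pos: [501.3, -105.2, 46.7]
eef_rot: [-0.402, 3.116, -0.001]
wrist_force: [-0.5, -0.5, 0.0]
opening: 0.008
finger_force: 0.0
```

```bash
python3 tilt.py
```

```text
Traceback (most recent call last):
  File "tilt.py", line 19, in <module>
    run(sys.argv[1] if len(sys.argv)>1 else None)
    ~~~^^^^^^^^^^^^^^^^^^^^^^^^^^^^^^^^^^^^^^^^^^
  File "tilt.py", line 13, in run
    im=camera("side");r=regions_of("side","beam");M=r[0]["pixels"].astype(np.uint8)
                                                    ~^^^
IndexError: list index out of range
```

```bash
sed -i 's/;M=r\[0\]\["pixels"\]/\n    for _ in range(4):\n        if r and r[0]["score"]>.4: break\n        im=camera("side");r=regions_of("side","beam")\n    M=r[0]["pixels"]/' tilt.py; python3 tilt.py
```

```text
t 8.85 F [-0.4 -0.1 -0.5] tcp y 159.2 score 0.66 tilt est [2.68, 2.62, 2.14] nose/tail px 344 221
```

Request:
apply_moves(targets=[[0,0,0,0,-0.025,0,0],[0,0,0,0,-0.035,0,0],[0,0,0,0,-0.045,0,0],[0,0,0,0,-0.045,0,0],[0,0,0,0,-0.03,0,0],[0,0,0,0,-0.02,0,0],[0,0,0,0,-0.02,0,0],[0,0,0,0,-0.02,0,0]])

```text
t: 9.65
tool_pos: [502.3, -109.1, 46.7]
eef_rot: [-0.402, 3.116, -0.001]
wrist_force: [0.3, 0.2, -0.1]
opening: 0.001
finger_force: 0.0
```

```bash
python3 tilt.py
```

```text
t 9.75 F [0.1 0.5 0.8] tcp y 155.2 score 0.58 tilt est [2.9, 2.19, 2.55] nose/tail px 346 223
```

Request:
apply_moves(targets=[[0,0,0,0,-0.025,0,0],[0,0,0,0,-0.035,0,0],[0,0,0,0,-0.045,0,0],[0,0,0,0,-0.045,0,0],[0,0,0,0,-0.03,0,0],[0,0,0,0,-0.02,0,0],[0,0,0,0,-0.02,0,0],[0,0,0,0,-0.02,0,0]])

```text
t: 10.55
tool_pos: [503.3, -113.0, 46.7]
eef_rot: [-0.402, 3.116, -0.001]
wrist_force: [-0.3, -0.4, 0.2]
opening: 0.007
finger_force: 0.0
```

```bash
python3 tilt.py
```

```text
t 10.65 F [ 0.2 -0.8  0.7] tcp y 151.2 score 0.75 tilt est [1.17, 0.8, 0.96] nose/tail px 348 224
```

Request:
apply_moves(targets=[[0,0,0,0,-0.025,0,0],[0,0,0,0,-0.035,0,0],[0,0,0,0,-0.045,0,0],[0,0,0,0,-0.045,0,0],[0,0,0,0,-0.03,0,0],[0,0,0,0,-0.02,0,0],[0,0,0,0,-0.02,0,0],[0,0,0,0,-0.02,0,0]])

```text
t: 11.45
tool_pos: [504.3, -116.8, 46.8]
eef_rot: [-0.402, 3.116, -0.001]
wrist_force: [0.3, -0.1, -0.6]
opening: 0.004
finger_force: 0.0
```

```bash
python3 tilt.py
```

```text
t 11.55 F [ 0.2 -0.7  0.2] tcp y 147.2 score 0.88 tilt est [-1.01, -1.79, -1.61] nose/tail px 351 226
```

```bash
for i in 1 2 3; do python3 tilt.py; done
```

```text
t 11.65 F [ 0.1 -0.   0.5] tcp y 147.2 score 0.64 tilt est [-3.43, -3.18, -3.35] nose/tail px 351 226
t 11.75 F [0.8 0.6 0.1] tcp y 147.2 score 0.79 tilt est [-2.02, -1.54, -1.91] nose/tail px 351 226
t 11.85 F [-0.2 -0.7  0.3] tcp y 147.2 score 0.73 tilt est [25.46, 21.49, 23.28] nose/tail px 157 135
```

```bash
sleep 1; python3 tilt.py pics/s2.png
```

```text
t 11.95 F [-1.   0.3 -0.4] tcp y 147.2 score 0.96 tilt est [-2.55, -2.6, -2.26] nose/tail px 351 225
```

View pics/s2.png

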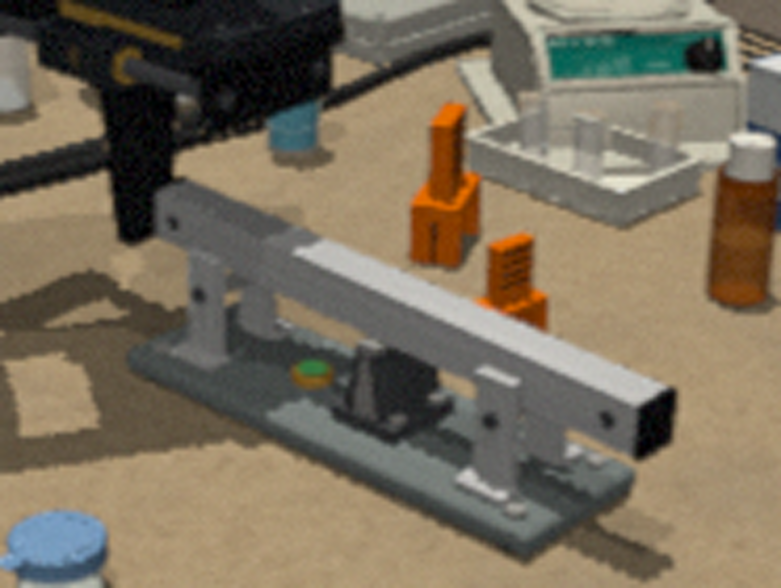

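Request:
apply_moves(targets=[[0,0,0,0,0,0,0],[0,0,0,0,0,0,0],[0,0,0,0,0,0,0],[0,0,0,0,0,0,0]])

```text
t: 12.35
tool_pos: [504.3, -116.8, 46.6]
eef_rot: [0.402, -3.116, 0.0]
wrist_force: [-0.6, -0.2, 0.2]
opening: 0.006
finger_force: 0.0
```

```bash
cat > full.py <<'E'
# joint fit s,tilt with slopes-free chamfer on nose plug + mask IoU
from h import *; from tiltc import cloud
import sys
im=camera("side");r=regions_of("side","beam")
if not r or r[0]["score"]<.4: im=camera("side");r=regions_of("side","beam")
M=r[0]["pixels"];s=float(sys.argv[1])
q=sorted(((((M&c).sum()/(M|c).sum()),ti,a) for ti in np.arange(-4.2,3,.4) for a in np.arange(s-6,s+7,1.5) for c in[cloud(a,-.9,np.radians(ti))]),reverse=True)
print(sense()["t"],r[0]["score"],[tuple(np.round(v,3)) for v in q[:3]])
for ti in(-3.8,-2.5,0,2.6): print(ti,max(v[0] for v in q if abs(v[1]-ti)<.25).round(3))
E
python3 tilt.py; python3 full.py 0
```

```text
t 12.45 F [-0.5 -0.3  0.2] tcp y 147.3 score 0.97 tilt est [-0.02, 0.59, 0.14] nose/tail px 351 226
12.55 0.86 [(np.float64(0.895), np.float64(-1.0), np.float64(-1.5)), (np.float64(0.89), np.float64(-0.6), np.float64(-1.5)), (np.float64(0.886), np.float64(-1.0), np.float64(1.5))]
-3.8 0.806
-2.5 0.863
0 0.88
2.6 0.743
```

Request:
apply_moves(targets=[[0,0,0,0,0,0,0],[0,0,0,0,0,0,0],[0,0,0,0,0,0,0],[0,0,0,0,0,0,0],[0,0,0,0,0,0,0]])

```text
t: 13.05
tool_pos: [504.3, -116.8, 46.7]
eef_rot: [-0.402, 3.116, 0.0]
wrist_force: [0.7, 0.2, -0.2]
opening: 0.006
finger_force: 0.0
```

```bash
python3 tilt.py; python3 tilt.py; python3 full.py 0
```

```text
t 13.15 F [ 0.1 -0.2  0.7] tcp y 147.3 score 0.67 tilt est [-0.69, -0.85, -0.82] nose/tail px 351 226
t 13.25 F [ 1.  -0.3 -0.3] tcp y 147.3 score 0.91 tilt est [-0.18, -0.12, -0.34] nose/tail px 351 226
13.35 0.8 [(np.float64(0.904), np.float64(-0.6), np.float64(-1.5)), (np.float64(0.902), np.float64(-1.0), np.float64(-1.5)), (np.float64(0.898), np.float64(-0.2), np.float64(-1.5))]
-3.8 0.788
-2.5 0.848
0 0.898
2.6 0.762
```

Request:
apply_moves(targets=[[0,0,0,0,0,0,0],[0,0,0,0,0,0,0],[0,0,0,0,0,0,0],[0,0,0,0,0,0,0]])

```text
t: 13.75
tool_pos: [504.3, -116.8, 46.7]
eef_rot: [0.402, -3.116, 0.0]
wrist_force: [-0.1, 0.1, 0.1]
opening: 0.005
finger_force: 0.0
```

```bash
python3 tilt.py; python3 tilt.py pics/s3.png
```

```text
t 13.85 F [0.  1.3 0.3] tcp y 147.3 score 0.8 tilt est [-0.18, -0.24, -0.37] nose/tail px 350 226
t 13.95 F [-0.1 -0.2 -0.5] tcp y 147.3 score 0.97 tilt est [-0.2, -0.62, -0.76] nose/tail px 351 226
```

View pics/s3.png

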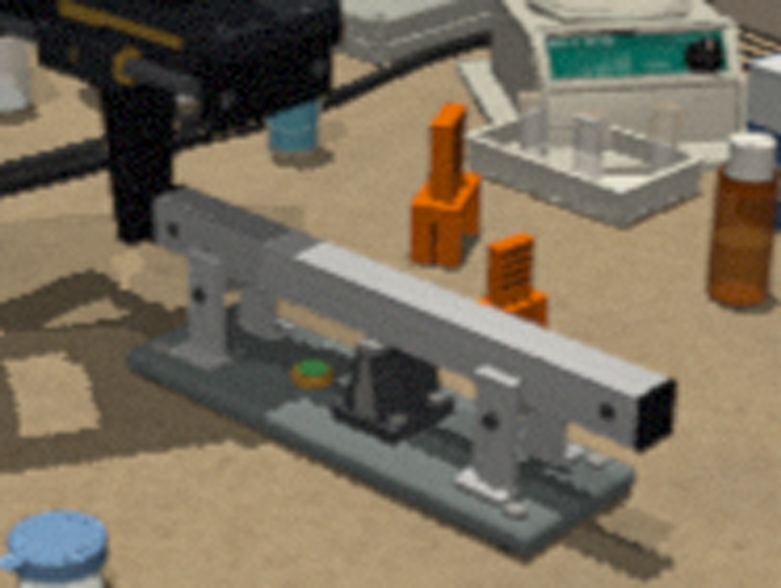

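```bash
python3 -c "
from h import *
rel([[631.5,-214.2,170],[631.5,-214.2,28]],.055+np.pi/2)"
```

```text
t 13.95 tcp [ 504.3 -116.8   46.7] open 0.006 F [-0.1 -0.2 -0.5] turn [0, 0, np.float64(0.064)]
[-0.492, -0.633, -0.617]
[-0.492, -0.632, 0.093]
```

Request:
apply_moves(targets=[[0,0,0,0,0.1,0,0],[0,0,0,0,0.1,-0.25,0],[0,0,0.03,0,0.05,-0.5,0],[0,0,0.064,-0.15,-0.1,-0.6,0.3],[0,0,0.064,-0.3,-0.3,-0.6,0.42],[0,0,0.064,-0.4,-0.5,-0.55,0.42],[0,0,0.064,-0.492,-0.633,-0.45,0.42],[0,0,0.064,-0.492,-0.633,-0.27,0.42],[0,0,0.064,-0.492,-0.633,-0.17,0.42],[0,0,0.064,-0.492,-0.633,-0.17,0.42],[0,0,0.064,-0.492,-0.633,-0.17,0.42]])

```text
t: 15.05
tool_pos: [631.5, -214.2, 80.7]
eef_rot: [0.087, -3.14, -0.0]
wrist_force: [0.3, 0.5, 0.6]
opening: 0.418
finger_force: 0.0
```

```bash
python3 - <<'E'
from h import *
rel([[631.5,-214.2,28]],.055+np.pi/2)
for c in("side","top"):
    im=camera(c)
    t=sense()["tool_pos"];u=proj(c,t)[0];print(c,"tcp px",u,"marker top px",proj(c,[631.5,-214.2,51])[0],[(round(r["score"],2),r["rect"]) for r in regions_of(c,"marker")])
    x,y=u.astype(int);k=cv2.resize(im[y-35:y+45,x-50:x+50],None,fx=5,fy=5,interpolation=cv2.INTER_CUBIC)
    L=k if c=="side" else np.vstack([L,k])
    print((x-50,y-35))
cv2.imwrite("pics/g1.png",cv2.resize(np.hstack([L[:400],L[400:]]),(800,320))[:,:,::-1])
E
python3 tilt.py
```

```text
t 15.05 tcp [ 631.5 -214.2   80.7] open 0.418 F [0.3 0.5 0.6] turn [0, 0, np.float64(0.0)]
[-0.0, -0.0, 0.263]
side tcp px [311.0234804 190.699509 ] marker top px [309.93590713 206.58238221] [(0.9, [288.7, 176.8, 305.4, 211.0]), (0.7, [307.2, 205.2, 320.2, 229.2]), (0.17, [359.5, 184.5, 374.6, 220.3])]
(np.int64(261), np.int64(155))
top tcp px [288.38762493 172.22875472] marker top px [287.87565383 175.93647271] []
(np.int64(238), np.int64(137))
t 15.35 F [-0.4  0.5 -0.1] tcp y 20.1 score 0.83 tilt est [-0.54, -0.24, -0.61] nose/tail px 351 226
```

View pics/g1.png

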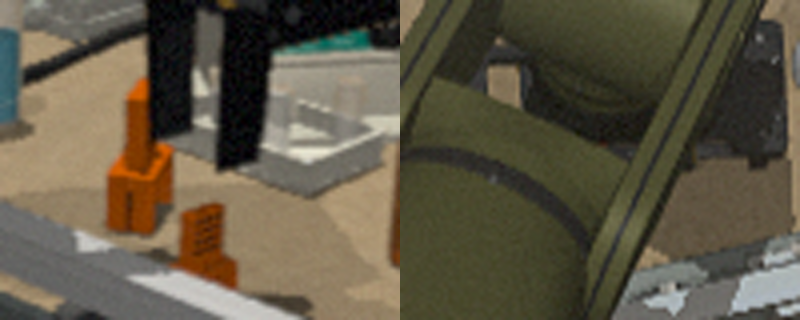

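Request:
apply_moves(targets=[[0,0,0,0,0,0.12,0.42],[0,0,0,0,0,0.22,0.42],[0,0,0,0,0,0.26,0.42],[0,0,0,0,0,0.26,0.42],[0,0,0,0,0,0.26,0.2],[0,0,0,0,0,0.26,0.12],[0,0,0,0,0,0.26,0.0],[0,0,0,0,0,0.26,0.0],[0,0,0,0,0,0.26,0.0],[0,0,0,0,0,0.26,0.0],[0,0,0,0,0,0.26,0]], force=12)

```text
t: 16.45
tool_pos: [631.9, -214.4, 29.2]
eef_rot: [-0.087, 3.14, -0.0]
wrist_force: [-0.6, 0.3, 2.4]
opening: 0.088
finger_force: 12.0
```

```bash
python3 -c "
from h import *
rel([sl(0,130,0)],ST[2]+np.pi/2)"
```

```text
t 16.45 tcp [ 631.9 -214.4   29.2] open 0.088 F [-0.6  0.3  2.4] turn [0, 0, np.float64(-0.064)]
[0.459, -0.198, -0.504]
```

Request:
apply_moves(targets=[[0,0,0,0,0,-0.1,0],[0,0,0,0,0,-0.3,0],[0,0,0,0,0,-0.5,0],[0,0,0,0,0,-0.5,0]])

```text
t: 16.85
tool_pos: [635.5, -215.9, 136.4]
eef_rot: [-0.087, 3.129, -0.008]
wrist_force: [-0.5, -0.1, 0.1]
opening: 0.083
finger_force: 12.0
```

Request:
apply_moves(targets=[[0,0,-0.02,0.15,-0.06,0,0],[0,0,-0.05,0.3,-0.13,0,0],[0,0,-0.064,0.42,-0.18,0,0],[0,0,-0.064,0.458,-0.198,0,0],[0,0,-0.064,0.458,-0.198,0,0],[0,0,-0.064,0.458,-0.198,0,0],[0,0,-0.064,0.458,-0.198,0,0]])

```text
t: 17.55
tool_pos: [543.2, -258.5, 128.6]
eef_rot: [-0.403, 3.115, 0.0]
wrist_force: [1.0, 1.1, -0.5]
opening: 0.079
finger_force: 12.0
```

```bash
python3 tilt.py; python3 - <<'E'
from h import *
rel([sl(0,81,0)],ST[2]+np.pi/2)
im=camera("side")
x0,y0=235,130
k=im[y0:y0+140,x0:x0+160]
cv2.imwrite("pics/g2.png",cv2.resize(k,None,fx=4.2,fy=4.2,interpolation=cv2.INTER_CUBIC)[:,:,::-1])
t=sense()["tool_pos"];o=t-[0,0,28.5]
p=np.array([o[0],o[1],ST[2]])
for n,q in dict(tabtop=[0,0,51],brL=[-16.5,-9,23],footL=[-16.5,-9,0],footR=[16.5,-9,0],footLL=[-16.5,9,0]).items():
    u=proj("side",frame(p,[q])+[0,0,o[2]])[0];print(n,((u+.5-[x0,y0])*4.2-.5).round(0))
print("fulc",((proj("side",[sl(0,50,-17),sl(0,72,-10.),sl(0,72,10)])+.5-[x0,y0])*4.2).round(0))
E
```

```text
t 17.65 F [ 0.9 -0.  -2.1] tcp y 0.4 score 0.98 tilt est [-0.34, -0.2, -0.24] nose/tail px 351 226
t 17.65 tcp [ 543.1 -258.5  128.6] open 0.087 F [ 0.9 -0.  -2.1] turn [0, 0, np.float64(-0.0)]
[0.004, -0.002, 0.238]
tabtop [206. 172.]
brL [193. 259.]
footL [193. 316.]
footR [249. 291.]
footLL [158. 303.]
fulc [[173. 428.]
 [186. 372.]
 [220. 356.]]
```

View pics/g2.png

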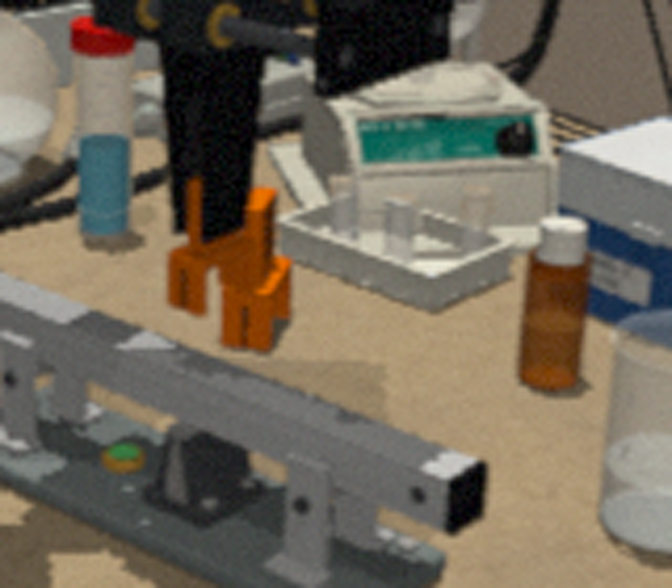

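```bash
cat > mfit.py <<'E'
from h import *
def orange(im):
    h=cv2.cvtColor(im,cv2.COLOR_RGB2HSV);return (h[...,0]>3)&(h[...,0]<17)&(h[...,1]>170)&(h[...,2]>50)
base=cv2.imread("pics/side0.png")[:,:,::-1].copy();dec=orange(base);dec[:,306:]=False
dec=cv2.dilate(dec.astype(np.uint8),np.ones((3,3)))>0
def sil(o,yaw,k=8):
    m=np.zeros((420,560),np.uint8);p=np.array([o[0],o[1],yaw])
    for X,Y,Z in [((-16.5,-12.5),(-9,9),(0,23)),((12.5,16.5),(-9,9),(0,23)),((-16.5,16.5),(-9,9),(18,23)),((-11,11),(-4,4),(23,51))]:
        q=proj("side",frame(p,[[x,y,z] for x in X for y in Y for z in Z])+[0,0,o[2]])
        cv2.fillConvexPoly(m,cv2.convexHull((q*16).round().astype(np.int32)),1,shift=4)
    return m>0
def fit(nom,yaw,free_y=False):
    im=camera("side");O=orange(im);gray=im.max(2);dark=(gray<60)&~O
    use=~dec&~dark
    R=Rz(yaw);best=[]
    for dx in np.arange(-8,8.1,1):
        for dz in np.arange(-6,6.1,1.5):
            for dy in (np.arange(-6,6.1,1) if free_y else np.arange(-3,3.1,1.5)):
                S=sil(nom+R@[dx,dy,dz],yaw)
                best.append((int((use&(S^O))[:,:330][140:].sum()),dx,dy,dz))
    best.sort();w=[b for b in best if b[0]<=best[0][0]+2]
    print("new orange",int((O&~dec).sum()),"best",best[0],"mean of near-best (stand frame) dx,dy,dz",np.mean(w,0)[1:].round(1),len(w))
    return im
if __name__=="__main__":
    t=sense()["tool_pos"];fit(t-[0,0,28.5],ST[2])
E
python3 mfit.py
```

```text
Traceback (most recent call last):
  File "mfit.py", line 25, in <module>
    t=sense()["tool_pos"];fit(t-[0,0,28.5],ST[2])
                          ~~~^^^^^^^^^^^^^^^^^^^^
  File "mfit.py", line 19, in fit
    S=sil(nom+R@[dx,dy,dz],yaw)
  File "mfit.py", line 9, in sil
    q=proj("side",frame(p,[[x,y,z] for x in X for y in Y for z in Z])+[0,0,o[2]])
  File "h.py", line 5, in proj
    i=camera_info(c);V=np.array(i["view"]);P=np.atleast_2d(np.array(P,float))
ValueError: time passes only in moves, steps and waits
```

```bash
sed -i 's/i=camera_info(c);/i=CI(c);/' h.py; cat >> h.py <<'E'
import functools
CI=functools.lru_cache(None)(camera_info)
E
time python3 mfit.py
```

```text
new orange 643 best (50, np.float64(4.0), np.float64(-1.5), np.float64(0.0)) mean of near-best (stand frame) dx,dy,dz [ 5.7  0.  -1. ] 3
real	0m1.867s
user	0m1.718s
sys	0m0.128s
```

Request:
apply_moves(targets=[[0,0,0,0,-0.2,0,0],[0,0,0,0,-0.4,0,0],[0,0,0,0,-0.5,0,0],[0,0,0,0,-0.5,0,0],[0,0,0,0,-0.5,0,0],[0,0,0,0,-0.5,0,0]])

```text
t: 18.4
tool_pos: [567.5, -354.5, 128.4]
eef_rot: [0.403, -3.115, -0.001]
wrist_force: [-0.3, -0.6, -0.3]
opening: 0.084
finger_force: 12.0
```

```bash
python3 - <<'E'
from mfit import *
t=sense()["tool_pos"];print(t)
im=camera("side");O=orange(im)
c=proj("side",t-[0,0,10])[0].astype(int);W=np.zeros_like(O);W[c[1]-45:c[1]+45,c[0]-32:c[0]+32]=True
dark=(im.max(2)<60)&~O;use=~dark&W&~dec
n=t-[0,0,28.5];R=Rz(ST[2]);b=[]
for dx in np.arange(-8,8.1,.5):
  for dy in np.arange(-6,6.1,1.):
    for dz in np.arange(-4,4.1,1): 
        b.append((int((use&(sil(n+R@[dx,dy,dz],ST[2])^O)).sum()),dx,dy,dz))
b.sort();b=np.array(b)
print((O&W&~dec).sum(),b[:6].tolist(),b[b[:,0]<=b[0,0]+3].mean(0).round(1))
k=b[abs(b[:,2])<.1];print("dy=0",k[:4].tolist())
k=k[abs(k[:,3])<.1];print("dy=dz=0",k[:4].tolist())
S=sil(n+R@b[0,1:],ST[2]).astype(np.uint8);v=cv2.resize(im,None,fx=7,fy=7,interpolation=cv2.INTER_CUBIC)
cs,_=cv2.findContours(cv2.resize(S,None,fx=7,fy=7,interpolation=0),0,2);cv2.drawContours(v,cs,-1,(0,255,255),1)
x,y=c*7;v=v[y-290:y+290,x-290:x+290];cv2.imwrite("pics/g3.png",v[:,:,::-1])
E
```

```text
[ 567.47514266 -354.48902103  128.35593539]
488 [[179.0, 7.5, 4.0, -2.0], [180.0, 6.0, 3.0, -1.0], [182.0, 6.5, 3.0, -2.0], [182.0, 7.5, 4.0, -3.0], [184.0, 5.0, 2.0, -1.0], [184.0, 7.0, 3.0, -2.0]] [180.8   6.9   3.5  -2. ]
dy=0 [[185.0, 2.0, 0.0, 1.0], [187.0, 2.5, 0.0, 1.0], [187.0, 4.5, 0.0, 0.0], [188.0, 3.0, 0.0, 0.0]]
dy=dz=0 [[187.0, 4.5, 0.0, 0.0], [188.0, 3.0, 0.0, 0.0], [189.0, 4.0, 0.0, 0.0], [190.0, 2.5, 0.0, 0.0]]
```

View pics/g3.png

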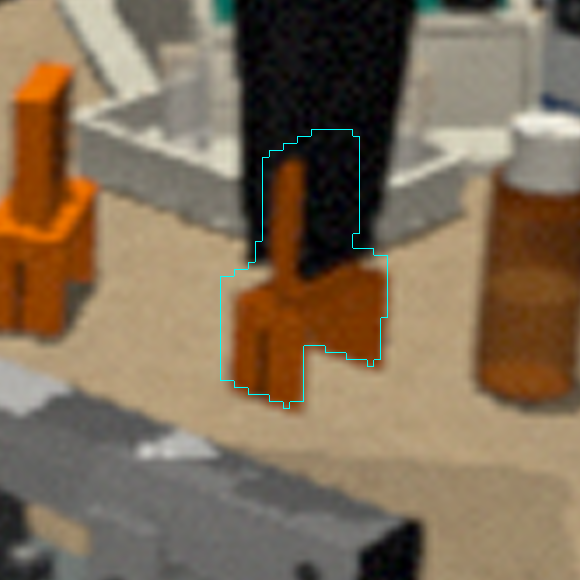

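```bash
cat > mf2.py <<'E'
from h import *
t=np.array([567.475,-354.489,128.356]);o=t-[0,0,28.9]
c=proj("side",t-[0,0,10])[0].astype(int)
ob=[([-16.5,9,12],235,None),([-12.5,-9,10],302,None),([16.5,-9,12],387,None),([-11,4,40],275,None),([-11,-4,40],303,None),
([-14.5,-9,0],None,407),([16.5,-9,0],None,366),([-11,0,51],None,158),([16.5,-9,23],None,264),([-16.5,9,0],None,388)]
def f(q,ret=0):
    out=[]
    for L,u,v in ob:
        P=proj("side",frame([o[0],o[1],ST[2]],[np.array(L)+[q[0],q[1],0]])+[0,0,o[2]+(q[2] if len(q)>2 else 0)])[0]
        w=(P+.5)*7-.5-(c*7-290)
        out.append(w[0]-u if u else w[1]-v)
    return np.array(out)/7
for q0 in([0,0],[0,0,0]):
    r=least_squares(f,q0,loss="soft_l1");print(r.x.round(2),r.fun.round(2))
r=least_squares(lambda q:f([q[0],0,q[1]]),[0,0]);print("dy=0:",r.x.round(2),r.fun.round(2)); print("at 0",f([0,0]).round(2))
E
python3 mf2.py
```

```text
[ 2.99 -1.44] [-0.72  1.07  0.48 -0.53 -0.1   0.08 -0.61  1.28  0.05 -0.42]
[-5.39 -7.3   4.71] [-0.89  1.09  0.66 -0.6  -0.1   0.23 -0.57  0.89 -0.12 -0.32]
dy=0: [ 4.9  -0.94] [-0.74  1.02  0.38 -0.56 -0.15 -0.05 -0.72  1.26 -0.02 -0.54]
at 0 [-2.73 -0.94 -1.47 -2.56 -2.13  0.44 -0.28  1.59  0.36 -0.07]
```

```bash
python3 -c "
from h import *
rel([sl(0.3,128,-3.2),sl(0.3,104,-3.2)],ST[2]+np.pi/2)"
```

```text
t 18.45 tcp [ 567.5 -354.4  128.5] open 0.084 F [ 0.7 -0.1  0.2] turn [0, 0, np.float64(-0.0)]
[0.016, 0.495, 0.003]
[0.016, 0.494, 0.123]
```

Request:
apply_moves(targets=[[0,0,0,0.016,0.2,0,0],[0,0,0,0.016,0.4,0,0],[0,0,0,0.016,0.495,0,0],[0,0,0,0.016,0.495,0.05,0],[0,0,0,0.016,0.495,0.1,0],[0,0,0,0.016,0.495,0.115,0],[0,0,0,0.016,0.495,0.115,0],[0,0,0,0.016,0.495,0.115,0],[0,0,0,0.016,0.495,0.115,0]], force=5)

```text
t: 19.35
tool_pos: [539.7, -261.4, 105.9]
eef_rot: [-0.401, 3.116, -0.001]
wrist_force: [-0.4, 0.1, 0.6]
opening: 0.087
finger_force: 5.0
```

```bash
cat > mf3.py <<'E'
# orange of our marker vs beam in side picture, printed compactly
from mfit import *
t=sense()["tool_pos"];im=camera("side");O=orange(im)
print((t-[ST[0],ST[1],0])@Rz(ST[2]))
c=proj("side",t-[0,0,15])[0].astype(int)
ys=range(c[1]-14,c[1]+22)
g=im.max(2)
for y in ys: print(y,"".join("#" if O[y,x] else ("." if g[y,x]<60 else str(min(9,g[y,x]//26))) for x in range(c[0]-22,c[0]+26)))
print(c[0]-22)
E
python3 mf3.py; python3 tilt.py
```

```text
[ -3.19766111  -1.59243696 105.8882157 ]
192 666666666666665...####...........###########6444
193 666666666666665...####..........############5654
194 6666666666666653..####..........############5666
195 6666666666666664..####..........############5666
196 6666666666666664..####..........############5666
197 6666666666666664..####..........############5666
198 6666666666666664..####.........#############5666
199 66666666666666642.3###.......###############5666
200 6666666666666666544###.....#################5666
201 6666666666666666665###...###################5666
202 6666666666666666654#########################5666
203 6666666666666666############################5666
204 566666666666665#############################5666
205 345666666666665#############################5666
206 333345666666665#########################32235666
207 333333445666665#########54##############32245666
208 333333333556665########566##############32356666
209 333333345544455########566##############23566666
210 33334456666543#########566##############33566666
211 333566666666544########56655############35666666
[... 251 characters left out ...]
66666666666666
217 333333333444334433#####3333333334555566666666666
218 33333333344443433334###3333333333345555555555555
219 333333333344444333333333333333333333345555555555
220 333333333434444333333333333333333333333444555556
221 333333333343344333333333333333333333333333455555
222 443333333433333333433333334433344433333334334445
223 544443334434344333333333444434444444433333333334
224 555554433433433333333333344444344444444433333333
225 555655444333443333333333444444434344444443333333
226 555555555444433333333333334444444444444444443333
227 455555565555444333333333444444444444444444444443
260
t 19.5 F [-0.2  0.3 -0.6] tcp y -1.3 score 0.72 tilt est [0.01, -0.58, -0.23] nose/tail px 351 226
```

```bash
python3 - <<'E'
from h import *
edge=[(287,215),(292,217),(297,219),(300,220.3),(264,206.8)]
def dist(e):
    q=proj("side",[sl(-60,72,e+10),sl(60,72,e+10)]);p=np.polyfit(q[:,0],q[:,1],1);return np.array([np.polyval(p,u)-v for u,v in edge])
r=least_squares(dist,[0.]);print("beam e",r.x,dist(r.x).round(2), "per mm",(dist(1.)-dist(0.)).mean())
def f(q,dz=0):
    o=np.array([q[0],q[1],77+dz])
    A=lambda L:proj("side",sl(L[1]+o[1],L[2]+o[2],L[0]+o[0]))[0]
    return np.array([A([-16.5,9,10])[0]-274.5,A([-12.5,-9,10])[0]-282.5,A([-14.5,-9,0])[1]-218.5,A([-16.5,8,0])[1]-215.8])
for dz in(-2,0,2):
    r=least_squares(f,[0,0],args=(dz,));print(dz,r.x.round(2),r.fun.round(2))
r=least_squares(lambda q:f([q[0],-1.4],q[1]),[0,0]);print("y fixed",r.x.round(2),r.fun.round(2))
E
```

```text
Traceback (most recent call last):
  File "h.py", line 22, in sl
    def sl(y,z,x=0,p=None): return frame(ST if p is None else p,[[x,y,z]])[0]
                                   ~~~~~^^^^^^^^^^^^^^^^^^^^^^^^^^^^^^^^^^
  File "h.py", line 10, in frame
    def frame(p,L): return np.array(L,float)@Rz(p[2]).T+[p[0],p[1],0]
                           ~~~~~~~~^^^^^^^^^
ValueError: setting an array element with a sequence. The requested array has an inhomogeneous shape after 2 dimensions. The detected shape was (1, 3) + inhomogeneous part.
```

```bash
python3 - <<'E'
from h import *
edge=[(287,215),(292,217),(297,219),(300,220.3),(264,206.8)]
def dist(e):
    e=float(np.ravel(e)[0]);q=proj("side",[sl(-60,72,e+10),sl(60,72,e+10)]);p=np.polyfit(q[:,0],q[:,1],1);return np.array([np.polyval(p,u)-v for u,v in edge])
r=least_squares(dist,[0.]);print("beam e",r.x,dist(r.x).round(2), "per mm",(dist(1.)-dist(0.)).mean())
def f(q,dz=0):
    o=np.array([q[0],q[1],77+dz])
    A=lambda L:proj("side",sl(L[1]+o[1],L[2]+o[2],L[0]+o[0]))[0]
    return np.array([A([-16.5,9,10])[0]-274.5,A([-12.5,-9,10])[0]-282.5,A([-14.5,-9,0])[1]-218.5,A([-16.5,8,0])[1]-215.8])
for dz in(-2,0,2):
    r=least_squares(f,[0,0],args=(dz,));print(dz,r.x.round(2),r.fun.round(2))
r=least_squares(lambda q:f([q[0],-1.4],q[1]),[0,0]);print("y fixed",r.x.round(2),r.fun.round(2))
E
```

```text
beam e [-2.81195763] [ 0.23  0.17  0.11 -0.02 -0.51] per mm -0.33979850115359794
-2 [ 2.63 -0.92] [-0.97  0.96 -0.02 -0.02]
0 [-0.51 -3.74] [-0.99  0.98 -0.01 -0.03]
2 [-3.65 -6.56] [-1.02  1.01 -0.01 -0.04]
y fixed [ 2.13 -1.72] [-0.96  0.97  0.01  0.  ]
```

Request:
apply_moves(targets=[[0,0,0,0.011,0.011,0,0],[0,0,0,0.011,0.011,0,0],[0,0,0,0.011,0.011,0.01,0],[0,0,0,0.011,0.011,0.02,0],[0,0,0,0.011,0.011,0.025,0],[0,0,0,0.011,0.011,0.03,0],[0,0,0,0.011,0.011,0.035,0],[0,0,0,0.011,0.011,0.035,0]])

```text
t: 20.3
tool_pos: [537.1, -259.3, 99.2]
eef_rot: [-0.402, 3.115, -0.001]
wrist_force: [-1.3, -0.1, 4.5]
opening: 0.088
finger_force: 5.0
```

```bash
python3 -c "
from h import *
for i in range(3):
    camera('side');s=sense();print(s['wrist_force'].round(1),((s['tool_pos']-[ST[0],ST[1],0])@Rz(ST[2])).round(1))"; python3 tilt.py
```

```text
[-1.1  0.4  3.7] [-5.3  1.1 99.2]
[-0.6 -0.1  4.6] [-5.3  1.1 99.1]
[0.6 0.5 4.7] [-5.3  1.1 99.1]
t 20.55 F [-0.3  0.2  5.7] tcp y 1.2 score 0.74 tilt est [-1.14, -0.87, -1.13] nose/tail px 351 226
```

```bash
python3 - <<'E'
from h import *
T=[];F=[]
for i in range(8): camera('side');s=sense();T.append(s['torque']);F.append(s['wrist_force'])
R=Rz(ST[2]);print((np.array(T)@R).mean(0).round(4),(np.array(T)@R).std(0).round(3),(np.array(F)@R).mean(0).round(2))
E
python3 mf3.py
```

```text
[ 0.0767  0.083  -0.0144] [0.029 0.032 0.03 ] [-0.9   0.15  4.69]
[-5.4580655   1.32588319 98.65656182]
196 666666666666653...####..........##############56
197 666666666667664...####..........##############56
198 666666666666665...####..........##############56
199 666666666666665...####..........##############56
200 666666666666665...####..........##############56
201 666666666666665...####..........##############56
202 6666666666666652..####.........###############56
203 456666666666665322####.......#################56
204 3334666666666665544###.....###################56
205 3233355666666666665###..######################56
206 233333345566666655########################323356
207 3333332333456665##########################222456
208 333334444443345###########################233566
209 333356666665334###########################335666
210 333456666665434###########################335666
211 333444556555544#########554###############356666
212 333333443333333########4555##############4356666
213 333433343333333########43454#######4444#44566666
214 333343333333333########4333334#####565
[... 215 characters left out ...]
5555555
219 333333333333334########4333333333333333345555555
220 44333334433333344######4333333333333333333345555
221 5444333333333333334####4333333333333333333333455
222 5555444333333333433344#4343333344433333333333333
223 555555544333333443333333334333344444433333433333
224 555555654444433443333333333334334444444433333333
225 555556555555444433333333333333444444444443333333
226 555555665555554433333333333333344444444444443333
227 655555555565655544333333333333444444444444444443
228 544444556666556555443333343333444444444444444444
229 334444555556666666554333443333444444444444444444
230 344444555555566666532223333333444444444444444444
231 444444455555556654332222233333344444444444444444
258
```

Request:
apply_moves(targets=[[0,0,0,0,0,-0.02,0],[0,0,0,0,0,-0.035,0],[0,0,0,0,0,-0.035,0],[0,0,0,0,0,-0.035,0]])

```text
t: 21.4
tool_pos: [536.5, -258.9, 105.2]
eef_rot: [0.402, -3.115, -0.001]
wrist_force: [0.1, 0.3, -1.1]
opening: 0.082
finger_force: 5.0
```

```bash
python3 - <<'E'
from h import *
T=[];F=[]
for i in range(8): camera('side');s=sense();T.append(s['torque']);F.append(s['wrist_force'])
R=Rz(ST[2]);print(s["tool_pos"],(np.array(T)@R).mean(0).round(4),(np.array(T)@R).std(0).round(3),(np.array(F)@R).mean(0).round(2))
E
python3 tilt.py
```

```text
[ 536.71597559 -259.08142538  105.5750106 ] [ 0.0654 -0.0031 -0.0001] [0.018 0.036 0.038] [ 0.02  0.41 -0.38]
t 22.0 F [ 0.1 -0.3 -0.8] tcp y 1.4 score 0.66 tilt est [-0.34, 0.1, -0.33] nose/tail px 351 225
```

Request:
apply_moves(targets=[[0,0,0,0.011,0,0,0],[0,0,0,0.011,0,0,0],[0,0,0,0.011,0,0.01,0],[0,0,0,0.011,0,0.02,0],[0,0,0,0.011,0,0.025,0],[0,0,0,0.011,0,0.03,0],[0,0,0,0.011,0,0.03,0]])

```text
t: 22.7
tool_pos: [534.6, -259.6, 99.5]
eef_rot: [0.402, -3.116, -0.0]
wrist_force: [-0.6, -0.1, -0.2]
opening: 0.083
finger_force: 5.0
```

```bash
cat > tq.py <<'E'
from h import *
T=[];F=[]
for i in range(6): camera('side');s=sense();T.append(s['torque']);F.append(s['wrist_force'])
R=Rz(ST[2]);print(s["t"],((s["tool_pos"]-[ST[0],ST[1],0])@R).round(1),(np.array(T)@R).mean(0).round(4),(np.array(F)@R).mean(0).round(2),s["opening"])
E
python3 tq.py
```

```text
23.0 [-7.6  1.3 99.7] [ 0.0673  0.0244 -0.0129] [-0.3   0.03 -0.32] 0.0861176646709877
```

Request:
apply_moves(targets=[[0,0,0,0,0,0.005,0],[0,0,0,0,0,0.01,0],[0,0,0,0,0,0.015,0],[0,0,0,0,0,0.015,0]])

```text
t: 23.4
tool_pos: [534.9, -259.6, 96.7]
eef_rot: [-0.402, 3.115, -0.0]
wrist_force: [1.3, -0.5, 0.0]
opening: 0.084
finger_force: 5.0
```

```bash
python3 tq.py
```

```text
23.7 [-7.5  1.3 96.7] [-0.0056 -0.3094 -0.0021] [ 1.74 -0.63  0.16] 0.08301921917865669
```

Request:
apply_moves(targets=[[0,0,0,-0.004,0,0,0],[0,0,0,-0.007,0,0,0],[0,0,0,-0.007,0,0,0]])

```text
t: 24.0
tool_pos: [535.6, -259.1, 96.3]
eef_rot: [0.402, -3.115, -0.001]
wrist_force: [0.3, -1.0, -0.6]
opening: 0.085
finger_force: 5.0
```

```bash
python3 tq.py; python3 tilt.py; python3 mf3.py
```

```text
24.3 [-6.4  1.4 96.6] [0.0369 0.0045 0.0009] [-0.23  0.03 -0.42] 0.08643047420122675
t 24.4 F [ 0.3  0.1 -0.7] tcp y 1.4 score 0.81 tilt est [-0.12, 0.25, 0.0] nose/tail px 351 225
[-6.3178556   1.39294207 96.624446  ]
197 666666666666665...#####..........##############5
198 6666666666666652...####..........##############5
199 6666666666666653...####..........##############5
200 6666666666666665...###..........###############5
201 6666666666666665...###..........###############5
202 6666766666666665...###..........###############5
203 5666666666666665...###..........###############5
204 33456666666666652..###........#################5
205 33334566666666654434##......##################45
206 33333334566666666655##...##################33335
207 3333333334566666664########################32236
208 3333333333434566###########################32356
209 333333444554335############################23566
210 333345666666533############################33566
211 333456666666654############################35666
212 3333455666666554###########################35666
213 333333344333333#########4444#
[... 330 characters left out ...]
5555555
220 3333333333333334########433333333333333333455555
221 54333333333333344#######433433333333343333333455
222 55544333333333333333####443333333333333344333334
223 6555444333333334343344##433333334433333333333333
224 556555554333333343333333333333333444433333334333
225 555555655444333343333333333333344444444333333334
226 555555565555443333333333333333344444444444433333
227 665455556566555443333333333333334444444444443333
228 654444455566665554333333333333333444444444444443
229 433444455556656665543333333333333344444444443444
230 334444455555555666653333333333334344444444444444
231 444444455555555665433222333333333444444444444444
232 444444444455555565333232223333343444434443444444
257
```

Request:
apply_moves(targets=[[0,0,0,-0.003,0,0.01,0],[0,0,0,-0.003,0,0.02,0],[0,0,0,-0.003,0,0.03,0],[0,0,0,-0.003,0,0.04,0],[0,0,0,-0.003,0,0.04,0]])

```text
t: 24.95
tool_pos: [536.3, -259.0, 88.1]
eef_rot: [0.402, -3.115, -0.001]
wrist_force: [0.8, -0.0, 0.1]
opening: 0.085
finger_force: 5.0
```

```bash
python3 tq.py; python3 tilt.py
```

```text
25.25 [-5.6  1.3 88.8] [ 0.0729  0.0146 -0.0034] [ 0.12  0.1  -0.35] 0.08882977746935562
t 25.45 F [ 0.2 -0.5 -1.2] tcp y 1.3 score 0.69 tilt est [-0.5, -0.14, -0.29] nose/tail px 351 225
```

Request:
apply_moves(targets=[[0,0,0,0,0,0.01,0],[0,0,0,0,0,0.018,0],[0,0,0,0,0,0.024,0],[0,0,0,0,0,0.028,0],[0,0,0,0,0,0.028,0]])

```text
t: 25.95
tool_pos: [536.5, -259.1, 82.9]
eef_rot: [0.402, -3.116, -0.0]
wrist_force: [-1.0, -0.4, 0.1]
opening: 0.085
finger_force: 5.0
```

```bash
python3 tq.py; python3 tilt.py
```

```text
26.25 [-5.6  1.3 83.1] [0.0484 0.0082 0.016 ] [ 0.28 -0.04 -0.08] 0.08480678885500045
t 26.35 F [ 0.2  0.1 -0.4] tcp y 1.3 score 0.69 tilt est [-1.45, -3.34, 0.6] nose/tail px 341 221
```

Request:
apply_moves(targets=[[0,0,0,0,0,0.004,0],[0,0,0,0,0,0.007,0],[0,0,0,0,0,0.007,0]])

```text
t: 26.65
tool_pos: [536.9, -259.3, 82.5]
eef_rot: [-0.402, 3.115, -0.001]
wrist_force: [-2.6, 1.5, 4.8]
opening: 0.085
finger_force: 5.0
```

```bash
python3 tq.py; python3 tilt.py
```

```text
26.95 [-5.3  1.1 82.3] [ 0.2909  0.1778 -0.009 ] [-1.02  1.4   5.43] 0.08193541230312759
t 27.05 F [-1.1  1.2  5.7] tcp y 1.1 score 0.59 tilt est [-2.95, -0.16, -0.42] nose/tail px 351 282
```

Request:
apply_moves(targets=[[0,0,0,0,0,-0.004,0],[0,0,0,0,0,-0.004,0.1],[0,0,0,0,0,-0.004,0.14],[0,0,0,0,0,-0.004,0.2],[0,0,0,0,0,-0.004,0.25],[0,0,0,0,0,-0.004,0.25],[0,0,0,0,0,-0.1,0.25],[0,0,0,0,0,-0.3,0.25],[0,0,0,0,0,-0.5,0.25],[0,0,0,0,0,-0.5,0.25]])

```text
t: 28.05
tool_pos: [540.1, -261.2, 189.4]
eef_rot: [-0.401, 3.106, -0.012]
wrist_force: [0.9, -1.4, 0.9]
opening: 0.248
finger_force: 0.0
```

Request:
apply_moves(targets=[[0,0,0,0,0.25,0,0.25],[0,0,0,0.2,0.5,0,0.25],[0,0,0,0.4,0.75,0,0.25],[0,0,0,0.6,1.0,0,0.25],[0,0,0,0.6,1.0,0,0.25],[0,0,0,0.6,1.0,0,0.25],[0,0,0,0.6,1.0,0,0.25]])

```text
t: 28.75
tool_pos: [369.6, -95.9, 181.7]
eef_rot: [-0.403, 3.114, -0.002]
wrist_force: [1.8, 0.8, 0.7]
opening: 0.249
finger_force: 0.0
```

```bash
python3 tilt.py; python3 tilt.py; python3 - <<'E'
from mfit import *
for c in("side","top"):
    im=camera(c);cv2.imwrite(f"pics/{c}9.png",im[:,:,::-1]);O=orange(im)
    print(c,"nom tab top",proj(c,sl(0,105,0))[0].round(1),"marker",[(round(r["score"],2),np.round(r["rect"],1).tolist()) for r in regions_of(c,"marker")])
    u=proj(c,sl(0,85,0))[0].astype(int);g=im.max(2)
    h=cv2.cvtColor(im,cv2.COLOR_RGB2HSV)
    for y in range(u[1]-20,u[1]+20): print(y,"".join("#" if h[y,x,0]<22 and h[y,x,1]>150 else str(min(9,g[y,x]//26)) for x in range(u[0]-20,u[0]+20)))
    print(u[0]-20)
E
```

```text
t 28.85 F [ 0.5 -0.8  0.4] tcp y 200.9 score 0.69 tilt est [-0.69, -0.97, 0.41] nose/tail px 351 282
t 28.95 F [-0.2  0.3  0.1] tcp y 200.8 score 0.67 tilt est [-1.01, 0.3, 0.81] nose/tail px 351 282
side nom tab top [283.1 197.6] marker [(0.86, [286.5, 176.0, 303.3, 213.1]), (0.79, [275.2, 197.6, 291.6, 233.1])]
188 3333334566666666666666666666665#######44
189 3334456666666666666666666666665#######45
190 5556666666666666666666666666655#######56
191 666666666666666666666666666665##########
192 656666666666666666666666666665##########
193 66666666666666666666666666666###########
194 6666666666666666666666666666############
195 6666666666666666666666666667############
196 666666666666666666666666666#############
197 6666666666666666666667##################
198 66666666666666666667####################
199 66666666666666666#######################
200 666666666666666#########################
201 666666666666665#########################
202 666666666666665#########################
203 666666666666665#########################
204 666666666666665#########################
205 666666666666665#
[... 2198 characters left out ...]
1#####655542222222232
217 66666666666666665##2#####422222222222222
218 66666666666666666##4222##222222232223333
219 66666666666665555#########22222222334444
220 666666666555532122########23333333444444
221 666665555322222111#######323444444444444
222 6555432222222221125##2222212444444444444
223 4322222222222221122222212223444444444444
224 2322222222223232212212222234444444444444
225 3322222223334222232222233343444444444444
226 2223333334444322344333344444444444444444
227 3334444444444444444444444444444444443333
228 4444444444444444444444444444444443323335
229 4444444444444444444444444444333333335555
230 4444444444444444444444443333334555555555
231 4444444444444444444433323335555555555555
287
```

```bash
python3 - <<'E'
from h import *
# marker bridge top corners edges (top view), z=77 : left edge pts at y=+9, right at y=-9
L=[(302.5,211),(302.9,213.5),(303.5,216),(303.9,218)];Rr=[(310,210.5),(310.5,213),(311.4,216),(312,219)]
def w(c,uv,z):
    r=least_squares(lambda q:(proj(c,[q[0],q[1],z])[0]-uv),[540,-260]);return (np.r_[r.x,z]-[ST[0],ST[1],0])@Rz(ST[2])
print("L",[w("top",p,77).round(1)[:2].tolist() for p in L]);print("R",[w("top",p,77).round(1)[:2].tolist() for p in Rr])
print("bottom end x",w("top",(308.3,221.6),77).round(1),"top end",w("top",(306,206.7),77).round(1))
f=(np.array([506.5,299.5])+.5)/6-.5+[222,165];print("fulcrum mid top view",w("top",f,50).round(1))
for n,p in dict(rear=(283,392),front=(685,296)).items(): print(n,w("top",(np.array(p)+.5)/6-.5+[222,165],60).round(1))
# beam edges at marker ends from top img
for p in[(290,205.7),(297,203.8),(320,198.3),(290,213.3),(322,206.5),(295,222.0),(318,214.8)]: print("edge",p,w("top",p,72).round(1)[:2])
a=cv2.imread("pics/side9.png")[180:260,235:345];b=cv2.imread("pics/top9.png")[180:245,270:345]
E
```

```text
L [[6.7, 9.8], [1.0, 10.3], [-4.7, 10.3], [-9.3, 10.6]]
R [[3.9, -6.8], [-1.8, -6.5], [-8.9, -6.8], [-15.7, -6.4]]
bottom end x [-19.4   3.   77. ] top end [14.3 -0.2 77. ]
fulcrum mid top view [ 0.6  1.7 50. ]
rear [-14.9  92.6  60. ]
front [-15.2 -63.3  60. ]
edge (290, 205.7) [25.6 33.7]
edge (297, 203.8) [26.2 17.4]
edge (320, 198.3) [ 26.2 -36. ]
edge (290, 213.3) [ 8.9 37.8]
edge (322, 206.5) [  7.  -35.7]
edge (295, 222.0) [-12.8  31.7]
edge (318, 214.8) [ -9.1 -22.3]
```

```bash
sed -e 's/M=l==1+np.argmax(stt\[1:,4\])/M=np.isin(l,[k for k in range(1,n) if stt[k,4]>150 and stt[k,0]>205])/' -e 's/c=np.arange(int(a)+3,int(b)-3)/c=np.array([k for k in range(int(a)+3,int(b)-3) if not 268<=k<=296])/' tilt.py > tilt2.py; for i in 1 2 3; do python3 tilt2.py; done
python3 - <<'E'
from h import *
im=camera("side");g=im.max(2)  # nose plug: dark blob
x,y=np.meshgrid(range(335,358),range(225,265));m=g[225:265,335:358]<50
print("plug centroid",x[m].mean().round(1),y[m].mean().round(1),m.sum())
for ti in(-3.8,-1,0,1,2.6):
    print(ti,proj("side",frame(ST,beamL(-4,-1.2,np.radians(ti),[[0,-130,11]])))[0].round(1))
a=cv2.imread("pics/s3.png").max(2);yy,xx=np.nonzero(a[340:480,620:690]<50);print("s3 plug",(xx.mean()+620)/4.2+190,(yy.mean()+340)/4.2+150)
a=cv2.imread("pics/s2.png").max(2);yy,xx=np.nonzero(a[340:480,620:690]<50);print("s2 plug",(xx.mean()+620)/4.2+190,(yy.mean()+340)/4.2+150)
E
```

```text
t 29.25 F [ 0.4 -1.1 -1. ] tcp y 201.3 score 0.82 tilt est [-0.04, 0.07, -0.41] nose/tail px 351 225
t 29.35 F [ 0.4 -1.   0.2] tcp y 201.4 score 0.79 tilt est [-0.46, -0.08, -0.53] nose/tail px 351 225
t 29.45 F [0.8 0.  0.3] tcp y 201.5 score 0.92 tilt est [-0.09, -0.39, -0.36] nose/tail px 351 225
plug centroid 345.3 248.2 105
-3.8 [349.3 254.5]
-1 [349.4 250.8]
0 [349.4 249.4]
1 [349.4 247.9]
2.6 [349.4 245.5]
s3 plug 345.7567790083127 248.89065944280668
s2 plug 345.74779741635587 250.98981136154802
```

Level with the marker seated over the fulcrum, and the arm is clear, so I am handing it in.

```bash
python3 -c "
from plant import *
print(close_job())"
```

```text
the job is handed in; nothing more can be done
None
```

I slid the beam to its balance point and handed the job in at about 29.5 s; the hand-in gave no verdict. In the last pictures the beam rode level on the fulcrum, within about 0.5 degrees. The marker was astride it, released and within about 1 mm of the fulcrum's middle, and the arm was clear.

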